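# Set up a resin specimen block and photo scale for a macro photograph

### The job

Set the clear resin beetle block on the black photo board, about centred along the metal rail, with the long side opposite the yellow one flush against the rail, and let go of it. Then lay the white photo scale flat on the board with its graduated edge flush along the block's yellow long side and its red zero end level with the end of the block. Put both down without dropping them and leave the tube rack, slide box and jar where they are.

Things in the scene. Friction and masses are not known exactly. Their poses are not given: they have to be found in the camera images.
- board: Black photo board, a fixed plate 220 (x) by 230 (y) by 10 mm thick, lying on the table; its top is 10 mm above the table. An aluminium rail 12 mm wide, 200 mm long and 8 mm higher than the board top (18 mm above the table) runs along its -x edge, 5 mm in from that edge; a red tick marks the rail's middle. Origin: centre of the underside. It does not move when pushed.
- board_rail (a point): Middle of the rail's working face (the face towards +x of the board), at the level of the board's top surface. Axes as the board: x away from the rail across the board, y along the rail, z up.
- tray: Shallow steel tray, fixed, 190 (x) by 130 (y) by 10 mm high, walls and floor 4 mm thick; the specimen block starts in it. Origin: centre of the underside.
- block: Clear resin block with a beetle inside and a white base, a loose box 60 (x) by 120 (y) by 44 mm high, about 0.4 kg, slightly varying. Its long side at +x is yellow, with a yellow band along that edge of the top. Origin: centre of the underside. It can be gripped across the 60 mm width from above, fingertips kept about 15 mm above its underside to clear the rail.
- block_back_l (a point): Foot of the block's plain long side (the one for the rail), 55 mm to +y of its middle: (-30, 55, 0) mm in the block.
- block_back_r (a point): Foot of the block's plain long side, 55 mm to -y of its middle: (-30, -55, 0) mm in the block.
- block_corner (a point): Bottom corner of the yellow long side at the block's +y end: (30, 60, 0) mm in the block. The scale's zero corner belongs here. Axes as the block.
- scale: Photo scale: a loose white plate 45 (x) by 140 (y) by 5 mm thick, about 0.09 kg, black ticks every 10 mm along its -x edge (the graduated edge), red zero end at +y. A blue upright grip 14 (x) by 40 (y) mm stands on it, centred at (10, 0) mm, from the plate's top up to 37 mm above the underside; it can be gripped across either way. It starts lying flat on the table. Origin: centre of the underside. In place, its axes are parallel to the block's.
- scale_zero (a point): Bottom corner of the scale where the graduated edge meets the red zero end: (-22.5, 70, 0) mm in the scale.
- scale_far (a point): Point at the foot of the graduated edge, 120 mm from the zero end: (-22.5, -50, 0) mm in the scale.
- rack: Blue tube rack with yellow-capped tubes, loose bystander, 80 by 180 mm, 88 mm high. Origin: centre of the underside.
- slidebox: White and grey slide box, loose bystander, 87 by 152 by 34 mm. Origin: centre of the underside.
- jar: Amber jar with a green cap, loose bystander, 56 mm diameter, 75 mm high. Origin: centre of the underside.

How it is judged:
By the outcome, as a careful person would: the job done as asked, in the order asked, and still so for the second after the job is handed in, with the robot touching nothing.
It also fails if it takes over 64 s, if anything falls off the work surface, if the arm or the gripper's body presses on something with over 40 N, if the wrist force passes 120 N, or if a joint passes its speed limit or range.

### The arm

A 6-joint arm with a two-finger parallel gripper is mounted at the origin on the work surface. World frame = base frame: x ahead of the robot, y to its left, z up, the work surface at z = 0. Lengths are in m, angles in rad, forces in N, time in s.
With the tool pointing down it reaches from about 0.35 to 0.85 m from the base axis. Payload 8.1 kg.
Tool frame: the origin (TCP) lies midway between the tips of the shut fingers; the grasp point (between the pads) lies tcp_to_grasp behind it (tcp_to_grasp is the distance from the TCP to the grasp point, in m); z points along the fingers, y is the line along which they close (so a half turn about z gives the same grasp; the last joint's range is limited). The gripper opens to 93 mm and grips with 3 to 60 N. Pads are 15 mm wide; open, the fingers measure 128 mm over their backs; the gripper's body (75 mm by 188 mm) begins 65 mm behind the grasp point.
Start: joints at [1.139, 0.13, 1.488, -0, 1.523, -0.085], TCP at [0.204, 0.564, 0.219] pointing down, gripper open.
Joint ranges: [-2.96, 2.96], [-0.89, 2.26], [0.02, 2.5], [-1.34, 4.48], [0, 2.73], [-2.66, 2.66]. Speed limits (rad/s): [2.39, 2.39, 2.79, 3.14, 3.14, 3.14].

### API

Orientations are given as a unit quaternion [w, x, y, z].
In Python, from station import state, grab_frame, get_calibration, job_done, tcp_to_grasp gives the robot as it stands.
- The arm moves only by the shell command python3 -m handwheel 'ROWS' [FORCE]. ROWS is JSON, a list of rows, each a list of 5 numbers: the shift along the tool's x, y, z in cm, then the turn about the tool's z in rad, then the opening, from -1 (shut) to 1 (fully open). A call has 1 to 10 rows; each row is the pose to reach, as a shift and turn from the pose commanded when the call began, along the tool's axes at that moment; what a row does not reach only later rows make up. A row lasts 1/8 s, in which the tool goes at most 62.5 mm and 10.7 degrees, less where a joint would pass 70% of its speed; a pose out of reach is approached as far as the arm can. A call with a gripper value outside its range is refused whole. The fingers move at their own pace and stop on an object; FORCE is the grip in N (left out, the last holds). Time passes only in rows, so rows that repeat a pose let the fingers close. It gives the time, the measured TCP pose, the force, the opening and the grip force at its end, in the units of the state.
- state(): the state, without advancing time (a new reading comes with each control period).
- grab_frame(name): name is "scene" or "top"; returns (picture, depth): 384x512x3 uint8, red, green, blue; 384x512 float32, m along the optical axis (not along the pixel's ray), 0 where there is no reading.
- get_calibration(name): a dict with "mtx" (3x3 intrinsics, pixels), "R" (3x3) and "t" (3): a world point X has camera coordinates R X + t. Camera axes: x right, y down, z forward; pixel columns grow to the right and rows downward; lengths in m; the calibration is good to about 2 mm. A picture is of the moment at which its call begins. get_calibration takes no time and is no camera call.
- job_done(): hands the job in; it is judged then, once.
The state is a dict: "time_s": time; "qpos": joint angles; "dq": joint speeds; "joint_efforts": joint torques, N m; "tool_pos": TCP position; "ee_rot": TCP orientation; "wrist_force": force on the tool from outside, world axes, zero at the start; "torque": the same for the moment, N m; "finger_gap": finger opening in m; "grasp_force": force on a finger pad.
Only numpy, scipy, OpenCV 4.12 (cv2) and the standard library are available. Lean on these libraries where they do the work, as an engineer would, in place of code of your own. Each camera call takes 0.05 s, during which the arm holds its last target. There are 200 camera calls.

## Working session

There is one attempt and no reset: what is moved stays moved. The work goes in short steps, Python scripts to look and compute and a shell command to move; the robot and the scene stay as the last step left them, time stands still between calls to the robot, and variables do not carry over. Pictures are saved under pics/ and viewed, at most 10 in all, crops included, and the job is handed in when it is done.

```bash
ls; mkdir -p pics
python3 - <<'E'
from station import *
import cv2,numpy as np
s=state();print(s);print(tcp_to_grasp if not callable(tcp_to_grasp) else tcp_to_grasp())
for n in("scene","top"):
    p,d=grab_frame(n);np.savez(f"pics/{n}0.npz",p=p,d=d);cv2.imwrite(f"pics/{n}0.png",p[:,:,::-1])
    c=get_calibration(n);print(n,c)
a=[cv2.imread(f"pics/{n}0.png") for n in("scene","top")]
E
```

```text
pics
{'time_s': 0.0, 'qpos': array([ 1.13862701e+00,  1.31144681e-01,  1.48927364e+00,  1.35449906e-05,
        1.52300654e+00, -8.53799040e-02]), 'dq': array([ 0.00093607,  0.00015033, -0.00016331,  0.00086609,  0.00016044,
        0.00137627]), 'joint_efforts': array([ 4.63032757e-04, -5.59858561e+01, -4.91757596e+01,  7.67517183e-02,
        3.57718708e-02, -1.52463886e-04]), 'tool_pos': array([0.20365114, 0.56377492, 0.2176004 ]), 'ee_rot': array([-2.40966793e-04,  1.72527389e-01,  9.85004295e-01, -8.83870911e-04]), 'wrist_force': array([-0.02972458,  0.61846174, -0.48694953]), 'torque': array([-0.04583525,  0.00834427,  0.00611793]), 'grasp_force': 0.0, 'finger_gap': 0.09322988979205069}
0.0188
scene {'mtx': array([[435.9509511 ,   0.        , 258.04561234],
       [  0.        , 435.9509511 , 186.661664  ],
       [  0.        ,   0.        ,   1.        ]]), 'R': array([[ 0.29177114,  0.95639971, -0.01300745],
       [ 0.61537382, -0.19810979, -0.76293353],
       [-0.73224631,  0.21459754, -0.64634606]]), 't': array([-0.17455314, -0.30787186,  1.55045298])}
top {'mtx': array([[481.75759751,   0.        , 259.09600999],
       [  0.        , 481.75759751, 188.27057626],
       [  0.        ,   0.        ,   1.        ]]), 'R': array([[-0.02814229, -0.99955759,  0.00962504],
       [-0.99606389,  0.02723168, -0.08435141],
       [ 0.08405199, -0.01196099, -0.99638958]]), 't': array([0.02261856, 0.59446461, 1.20995019])}
```

View pics/top0.png

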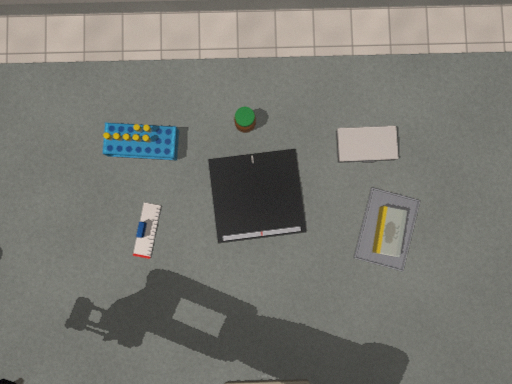

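View pics/scene0.png

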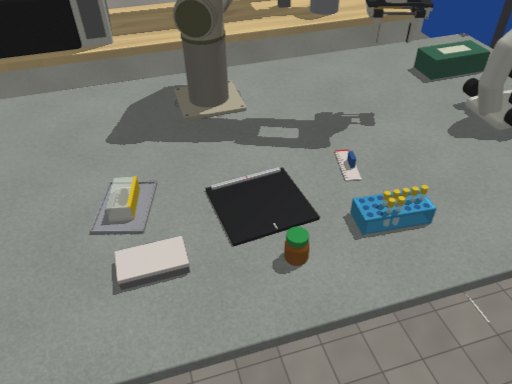

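The top view shows the board at about (257,196) with its rail on the lower (-x) edge and the red tick at (262,233). The block is in the tray at (391,232), yellow side to the left (+y). The scale is at (147,231), red end down, with the blue grip at (141,229). The rack, jar and slide box lie farther out (+x).

```bash
cat > h.py <<'E'
import numpy as np,cv2
from station import *
def ray(n,uv,z):
    c=get_calibration(n);uv=np.atleast_2d(np.asarray(uv,float))
    d=np.c_[uv,np.ones(len(uv))]@np.linalg.inv(c["mtx"]).T@c["R"]
    o=-c["R"].T@c["t"]
    return o+d*((z-o[2])/d[:,2])[:,None]
def rect(m,n,z,box=None):
    """largest blob of mask -> world min-area rectangle (centre, long, short, angle of long axis), all at height z"""
    if box: 
        k=np.zeros_like(m);x0,x1,y0,y1=box;k[y0:y1,x0:x1]=1;m=m*k
    cs,_=cv2.findContours(m.astype(np.uint8),cv2.RETR_EXTERNAL,cv2.CHAIN_APPROX_NONE)
    c=max(cs,key=cv2.contourArea)[:,0,:]
    w=ray(n,c,z)[:,:2]*1000
    (cx,cy),(a,b),t=cv2.minAreaRect(w.astype(np.float32))
    if a<b:a,b,t=b,a,t+90
    return dict(c=np.round([cx,cy],1),L=round(a,1),S=round(b,1),ang=round((t+90)%180-90,2),n=len(c),pix=c.mean(0).round(1))
def hsv(p): return cv2.cvtColor(p,cv2.COLOR_RGB2HSV)
E
python3 - <<'E'
from h import *
z=np.load("pics/top0.npz");p=z["p"];d=z["d"];H=hsv(p);h,s,v=[H[:,:,i] for i in range(3)]
print("board",rect(v<40,"top",.01,(195,315,140,250)))
print("rail",rect((v>120),"top",.018,(215,310,220,248)))
print("tick",rect(((h<8)|(h>172))&(s>100),"top",.018,(215,310,220,248)))
print("yel",rect((h>20)&(h<35)&(s>120)&(v>90),"top",.048,(360,420,190,270)))
print("blocktop",rect((v>110),"top",.048,(360,420,200,262)))
print("scale",rect((v>130)|((h<8)|(h>172))&(s>120),"top",.005,(120,170,195,265)))
print("red",rect(((h<8)|(h>172))&(s>120),"top",.005,(120,170,195,265)))
print("grip",rect((h>100)&(h<130)&(s>120),"top",.037,(125,170,195,265)))
crops=[p[190:274,350:434],p[195:265,110:180],p[140:250,200:310]]
cv2.imwrite("pics/m1.png",np.hstack([cv2.resize(c,(266,400),interpolation=0) if 0 else cv2.resize(c,(266,266),interpolation=cv2.INTER_NEAREST) for c in crops])[:,:,::-1])
E
```

```text
board {'c': array([541.9, -10.4]), 'L': 0.0, 'S': 0.0, 'ang': 0.0, 'n': 1, 'pix': array([266., 209.])}
rail {'c': array([464.3, -29.8]), 'L': 176.6, 'S': 40.7, 'ang': 88.37, 'n': 196, 'pix': array([275.3, 241.8])}
tick {'c': array([481.8,   4.4]), 'L': 2.5, 'S': 0.0, 'ang': -1.63, 'n': 2, 'pix': array([261. , 232.5])}
yel {'c': array([ 483.3, -292.4]), 'L': 117.8, 'S': 18.8, 'ang': -11.97, 'n': 102, 'pix': array([379.6, 229. ])}
blocktop {'c': array([ 478.4, -317.4]), 'L': 154.7, 'S': 148.8, 'ang': -2.63, 'n': 245, 'pix': array([388.8, 230.4])}
scale {'c': array([497.2, 300.5]), 'L': 142.8, 'S': 47.6, 'ang': -11.94, 'n': 141, 'pix': array([146. , 230.1])}
red {'c': array([430.9, 313.9]), 'L': 42.3, 'S': 5.4, 'ang': 78.98, 'n': 34, 'pix': array([141. , 255.7])}
grip {'c': array([498.9, 306.6]), 'L': 37.1, 'S': 16.8, 'ang': -11.83, 'n': 38, 'pix': array([140.7, 229. ])}
```

View pics/m1.png

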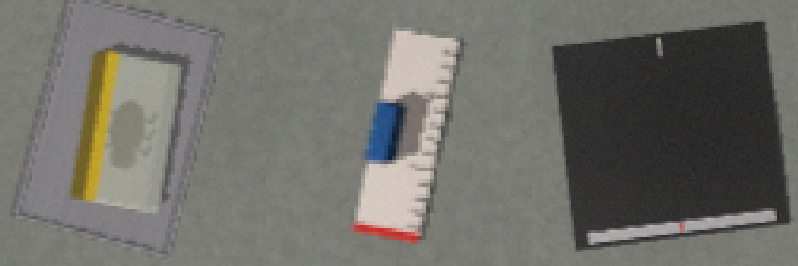

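The crops confirm the layout. The block's yellow side faces world +y, the scale has its ticks on -y and its red end towards the robot, and the rail has its red tick at about (261,232). I'll refine the poses with better masks and depth.

Run:
```python
from h import *
z=np.load("pics/top0.npz");p=z["p"];d=z["d"];H=hsv(p);h,s,v=[H[:,:,i] for i in range(3)]
c=get_calibration("top");o=-c["R"].T@c["t"];print("cam",o.round(3))
print("v board",v[196,257],"table",v[200,190],"rail",v[236,240])
bm=cv2.morphologyEx(((v<75)).astype(np.uint8),cv2.MORPH_CLOSE,np.ones((5,5)))
print("board",rect(bm,"top",.01,(200,312,143,250)))
r=(v>125)&(bm>0)
print("rail",rect(r,"top",.018,(218,305,222,246)))
t=((h<8)|(h>172))&(s>60);t[:222]=0;t[246:]=0;t[:,:218]=0;t[:,305:]=0
ys,xs=np.nonzero(t);print("tick",len(xs),(ray("top",[xs.mean(),ys.mean()],.018)*1000).round(1))
m=(h>20)&(h<35)&(s>120)&(v>90)
for zz in(.004,.048):print("yel",zz,rect(m,"top",zz,(360,420,190,270)))
# depth points
vv,uu=np.mgrid[:384,:512];K=c["mtx"]
P=(np.stack([(uu-K[0,2])/K[0,0]*d,(vv-K[1,2])/K[1,1]*d,d],-1)-c["t"])@c["R"]
def dep(box,lo,hi):
    x0,x1,y0,y1=box;Q=P[y0:y1,x0:x1].reshape(-1,3);Q=Q[(Q[:,2]>lo)&(Q[:,2]<hi)]*1000
    (a,b),sz,t=cv2.minAreaRect(Q[:,:2].astype(np.float32));print("dep",len(Q),np.round([a,b],1),np.round(sz,1),round(t,1),"z",np.median(Q[:,2]).round(1))
dep((365,415,200,262),.040,.056)
dep((218,305,222,246),.015,.024)
dep((125,165,200,262),.028,.045)
print("table z",np.median(P[180:220,180:200,2]),"board z",np.median(P[170:210,240:280,2]))
```

```text
cam [0.491 0.021 1.256]
v board 45 table 119 rail 171
board {'c': array([579.,  12.]), 'L': 230.8, 'S': 219.2, 'ang': -84.46, 'n': 338, 'pix': array([256.7, 195.4])}
rail {'c': array([486.6, -95.7]), 'L': 2.6, 'S': 0.0, 'ang': -2.02, 'n': 2, 'pix': array([300. , 229.5])}
tick 9 [[479.9   3.3  18. ]]
yel 0.004 {'c': array([ 483. , -303.8]), 'L': 122.1, 'S': 19.5, 'ang': -11.97, 'n': 102, 'pix': array([379.6, 229. ])}
yel 0.048 {'c': array([ 483.3, -292.4]), 'L': 117.8, 'S': 18.8, 'ang': -11.97, 'n': 102, 'pix': array([379.6, 229. ])}
dep 1183 [ 475.9 -322.2] [ 62.2 119.7] 78.2 z 48.2
dep 332 [484.4   3. ] [197.4  48.5] 88.4 z 18.2
dep 101 [498.  308.4] [15.4 40.6] 76.1 z 36.8
table z -2.8913656987655e-05 board z 0.010021014332315621
```

```bash
cat >> h.py <<'E'
def go(x,y,z,yaw):
    """shift (cm) and turn (rad) in tool axes from present pose to TCP at x,y,z (mm), tool y at yaw deg (mod 180)"""
    from scipy.spatial.transform import Rotation as Ro
    s=state();q=s["ee_rot"];R=Ro.from_quat([q[1],q[2],q[3],q[0]]).as_matrix()
    cur=np.degrees(np.arctan2(R[1,1],R[0,1]));t=-((yaw-cur+90)%180-90)
    d=R.T@(np.array([x,y,z])/1000-s["tool_pos"])*100
    print("t",round(s["time_s"],2),"pos",(s["tool_pos"]*1000).round(1),"yaw",cur.round(2),"q",s["qpos"].round(2),"F",s["wrist_force"].round(1),"gap",round(s["finger_gap"]*1000,1),"-> shift",d.round(2),"turn",round(np.radians(t),3))
E
python3 -m handwheel '[[-37,-36,2,-0.14,1],[-37,-36,2,-0.14,1],[-37,-36,2,-0.14,1],[-37,-36,2,-0.14,1],[-37,-36,2,-0.14,1],[-37,-36,2,-0.14,1],[-37,-36,2,-0.14,1],[-56,-74,4,-0.14,1],[-56,-74,4,-0.14,1],[-56,-74,4,-0.14,1]]'
python3 -c "
from h import *
go(477,-322,100,78.2)
z=np.load('pics/top0.npz');p=z['p'];H=hsv(p);v=H[:,:,2]
# rail: per-column edges of the bright strip on the board
E=[]
for u in range(228,297):
    col=v[222:246,u].astype(float);
    if col.max()<140: continue
    k=int(col.argmax());a=k
    while a>0 and col[a]>105:a-=1
    e=a+(105-col[a])/(col[a+1]-col[a]+1e-9);E.append((u,222+e))
w=ray('top',E,.018)[:,:2]*1000
vx,vy,x0,y0=cv2.fitLine(w.astype(np.float32),cv2.DIST_HUBER,0,.01,.01).ravel()
print('rail face line yaw',np.degrees(np.arctan2(-vx*np.sign(vy),abs(vy))),'x at y=3:',x0+(3-y0)*vx/vy,len(w))
"
```

```text
time_s: 1.35
tool_pos: [0.4263, -0.0156, 0.1928]
ee_rot: [0.0, 0.103, 0.995, 0.0]
wrist_force: [1.1, 0.7, -0.1]
finger_gap: 0.0928
grasp_force: 0.0
t 1.35 pos [426.3 -15.6 192.8] yaw 78.15 q [-0.16 -0.35  1.98  0.    1.51 -1.52] F [ 1.1  0.7 -0.1] gap 92.8 -> shift [-11.26 -28.95   9.28] turn -0.001
rail face line yaw 5.5372176 x at y=3: 486.47943 69
```

```bash
python3 -m handwheel '[[-11.3,-29,6,0,1],[-11.3,-29,6,0,1],[-11.3,-29,6,0,1],[-11.3,-29,6,0,1],[-11.3,-29,6,0,1],[-11.3,-29,9,0,1],[-11.3,-29,9,0,1],[-11.3,-29,9,0,1]]'
python3 -c "
from h import *
go(477,-322,19,78.2)"
```

```text
time_s: 2.35
tool_pos: [0.4776, -0.3199, 0.1036]
ee_rot: [-0.0, 0.103, 0.995, 0.0]
wrist_force: [-0.2, 0.4, 0.1]
finger_gap: 0.0928
grasp_force: 0.0
t 2.35 pos [ 477.6 -319.9  103.6] yaw 78.19 q [-0.68  0.15  1.69  0.    1.31 -2.04] F [-0.2  0.4  0.1] gap 92.8 -> shift [ 0.01 -0.21  8.46] turn -0.0
```

```bash
python3 -m handwheel '[[0,-0.2,5,0,1],[0,-0.2,7.5,0,1],[0,-0.2,8.4,0,1],[0,-0.2,8.4,0,1],[0,-0.2,8.4,0,0],[0,-0.2,8.4,0,-1],[0,-0.2,8.4,0,-1],[0,-0.2,8.4,0,-1],[0,-0.2,8.4,0,-1],[0,-0.2,8.4,0,-1]]' 25
python3 -c "
from h import *
go(477,-322,19,78.2)"
```

```text
time_s: 3.6
tool_pos: [0.4773, -0.3229, 0.0195]
ee_rot: [0.0, 0.103, 0.995, -0.0]
wrist_force: [-1.5, 0.1, 5.3]
finger_gap: 0.06
grasp_force: 25.0
t 3.6 pos [ 477.3 -322.9   19.5] yaw 78.15 q [-0.68  0.25  1.73 -0.    1.16 -2.05] F [-1.5  0.1  5.3] gap 60.0 -> shift [0.05 0.08 0.05] turn -0.001
```

```bash
python3 -m handwheel '[[0,0,-4,0,-1],[0,0,-8,0,-1],[0,0,-9,0,-1]]'
python3 -c "
from h import *
go(521,6.3,110,5.54)"
```

```text
time_s: 3.98
tool_pos: [0.4783, -0.3234, 0.1113]
ee_rot: [0.002, 0.103, 0.995, -0.001]
wrist_force: [0.4, 0.7, -3.8]
finger_gap: 0.0597
grasp_force: 25.0
t 3.98 pos [ 478.3 -323.4  111.3] yaw 78.15 q [-0.68  0.14  1.68  0.    1.32 -2.05] F [ 0.4  0.7 -3.8] gap 59.7 -> shift [ 2.59 33.15  0.07] turn 1.267
```

```bash
python3 -m handwheel '[[2.6,5,0,0.18,-1],[2.6,10.5,0,0.36,-1],[2.6,16,0,0.54,-1],[2.6,21,0,0.72,-1],[2.6,26,0,0.9,-1],[2.6,31,0,1.08,-1],[2.6,33.1,0,1.25,-1],[2.6,33.1,0,1.267,-1],[2.6,33.1,0,1.267,-1],[2.6,33.1,0,1.267,-1]]'
python3 - <<'E'
from h import *
p,d=grab_frame("top");cv2.imwrite("pics/top1.png",cv2.resize(p[140:260,190:330],None,fx=4,fy=4,interpolation=cv2.INTER_CUBIC)[:,:,::-1])
p2,d2=grab_frame("scene");cv2.imwrite("pics/scene1.png",p2[:,:,::-1]);np.savez("pics/h1.npz",p=p,d=d,p2=p2,d2=d2)
go(521,6.3,30,5.54)
E
```

```text
time_s: 5.22
tool_pos: [0.5191, 0.0057, 0.1084]
ee_rot: [-0.0, 0.672, 0.741, -0.0]
wrist_force: [-0.5, -0.1, -3.7]
finger_gap: 0.0599
grasp_force: 25.0
t 5.33 pos [519.5   5.8 108.9] yaw 5.55 q [-0.09 -0.01  1.84 -0.    1.31 -0.18] F [ 0.2  0.3 -3.4] gap 59.7 -> shift [0.03 0.16 7.89] turn 0.0
```

View pics/top1.png

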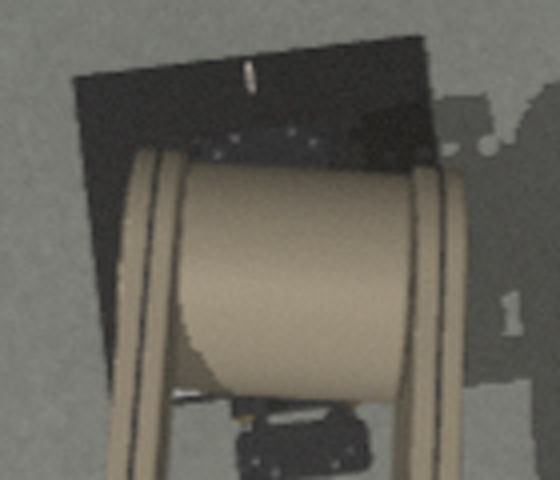

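The top view is blocked by the arm, so I'll find the rail by touch. First I'll come down just above the board, a few mm clear of the rail.

```bash
python3 -m handwheel '[[0,0.2,4,0,-1],[0,0.2,7,0,-1],[0,0.2,8.1,0,-1],[0,0.2,8.1,0,-1],[0,0.2,8.1,0,-1]]'
python3 - <<'E'
from h import *
p2,d2=grab_frame("scene");cv2.imwrite("pics/scene2.png",cv2.resize(p2[130:250,180:340],None,fx=4,fy=4,interpolation=cv2.INTER_CUBIC)[:,:,::-1])
go(516.4,5.9,25.5,5.54)
E
```

```text
time_s: 5.95
tool_pos: [0.5228, 0.0067, 0.0296]
ee_rot: [0.001, 0.672, 0.741, 0.001]
wrist_force: [0.0, -0.1, -3.3]
finger_gap: 0.0597
grasp_force: 25.0
t 6.0 pos [522.9   6.7  29.7] yaw 5.56 q [-0.09  0.1   1.88 -0.    1.16 -0.18] F [-0.7  0.4 -3.2] gap 60.0 -> shift [-0.02 -0.66  0.42] turn 0.0
```

View pics/scene2.png

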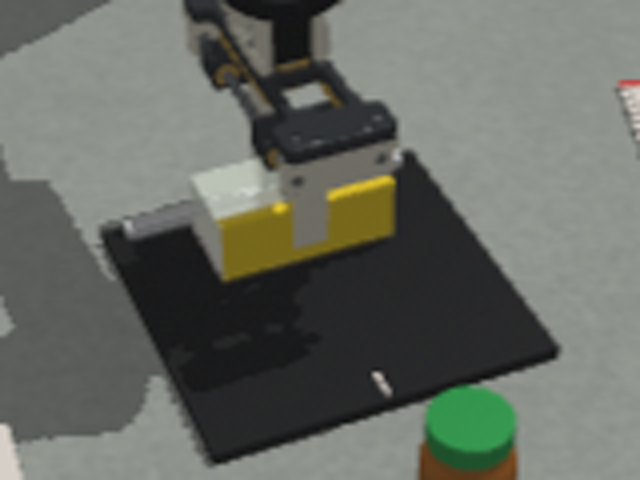

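The block hangs over the board with the yellow side facing away from the rail, and its foot runs from about (225,278) to (393,238) in the crop. Next I'll move towards the rail until the wrist feels it.

```bash
python3 -m handwheel '[[0,-0.1,0.3,0,-1],[0,-0.3,0.35,0,-1],[0,-0.45,0.35,0,-1],[0,-0.55,0.35,0,-1],[0,-0.55,0.35,0,-1],[0,-0.55,0.35,0,-1]]'
python3 -c "
from h import *
go(516.4,5.9,25.5,5.54)"
```

```text
time_s: 6.75
tool_pos: [0.5171, 0.0063, 0.0255]
ee_rot: [0.001, 0.672, 0.741, 0.001]
wrist_force: [2.6, -0.2, 6.1]
finger_gap: 0.0598
grasp_force: 25.0
t 6.75 pos [517.1   6.3  25.5] yaw 5.56 q [-0.09  0.09  1.9   0.    1.15 -0.18] F [ 2.6 -0.2  6.1] gap 59.8 -> shift [-0.04 -0.07 -0.  ] turn 0.0
```

```bash
python3 -m handwheel '[[0,-0.05,-0.03,0,-1],[0,-0.1,-0.03,0,-1],[0,-0.1,-0.03,0,-1],[0,-0.1,-0.03,0,-1]]'
python3 -c "
from h import *
go(516.4,5.9,25.5,5.54)"
python3 -m handwheel '[[0,-0.05,0,0,-1],[0,-0.1,0,0,-1],[0,-0.1,0,0,-1],[0,-0.1,0,0,-1]]'
python3 -c "
from h import *
go(516.4,5.9,25.5,5.54)"
```

```text
time_s: 7.25
tool_pos: [0.5159, 0.0063, 0.0254]
ee_rot: [0.001, 0.672, 0.741, 0.0]
wrist_force: [3.5, 1.2, 4.7]
finger_gap: 0.0596
grasp_force: 25.0
t 7.25 pos [515.9   6.3  25.4] yaw 5.56 q [-0.09  0.09  1.9   0.    1.15 -0.18] F [3.5 1.2 4.7] gap 59.6 -> shift [-0.04  0.05 -0.01] turn 0.0
time_s: 7.75
tool_pos: [0.515, 0.0062, 0.0255]
ee_rot: [0.001, 0.672, 0.741, 0.001]
wrist_force: [4.0, 0.4, 5.2]
finger_gap: 0.0597
grasp_force: 25.0
t 7.75 pos [515.    6.2  25.5] yaw 5.56 q [-0.09  0.09  1.91  0.    1.15 -0.18] F [4.  0.4 5.2] gap 59.7 -> shift [-0.04  0.14 -0.  ] turn 0.0
```

```bash
python3 -m handwheel '[[0,-0.05,-0.03,0,-1],[0,-0.1,-0.03,0,-1],[0,-0.1,-0.03,0,-1],[0,-0.1,-0.03,0,-1]]'
python3 -c "
from h import *
go(516.4,5.9,25.5,5.54)"
python3 -m handwheel '[[0,-0.05,0,0,-1],[0,-0.1,0,0,-1],[0,-0.1,0,0,-1],[0,-0.1,0,0,-1]]'
python3 -c "
from h import *
go(516.4,5.9,25.5,5.54)"
```

```text
time_s: 8.25
tool_pos: [0.5148, 0.0062, 0.0256]
ee_rot: [0.001, 0.672, 0.741, 0.001]
wrist_force: [10.4, 0.6, -1.5]
finger_gap: 0.0597
grasp_force: 25.0
t 8.25 pos [514.8   6.2  25.6] yaw 5.58 q [-0.09  0.08  1.91  0.    1.15 -0.19] F [10.4  0.6 -1.5] gap 59.7 -> shift [-0.05  0.15  0.01] turn 0.001
time_s: 8.75
tool_pos: [0.5148, 0.0062, 0.0257]
ee_rot: [0.002, 0.672, 0.741, 0.002]
wrist_force: [14.1, 1.2, -6.3]
finger_gap: 0.0598
grasp_force: 25.0
t 8.75 pos [514.8   6.2  25.7] yaw 5.58 q [-0.09  0.08  1.91  0.    1.14 -0.19] F [14.1  1.2 -6.3] gap 59.8 -> shift [-0.05  0.16  0.02] turn 0.001
```

```bash
python3 -m handwheel '[[0,0,0.05,0,-1],[0,0.08,0.08,0,-1],[0,0.12,0.08,0,-1],[0,0.12,0.08,0,-1]]'
python3 -c "
from h import *
go(516.4,5.9,25.5,5.54)"
python3 -m handwheel '[[0,0,0,0,0.6],[0,0,0,0,0.8],[0,0,0,0,0.8],[0,0,0,0,0.8]]'
python3 -c "
from h import *
go(430,100,200,5.54)"
```

```text
time_s: 9.25
tool_pos: [0.5149, 0.0062, 0.0255]
ee_rot: [0.001, 0.672, 0.741, 0.001]
wrist_force: [5.0, 0.6, 7.4]
finger_gap: 0.0597
grasp_force: 25.0
t 9.25 pos [514.9   6.2  25.5] yaw 5.59 q [-0.09  0.09  1.91  0.    1.15 -0.19] F [5.  0.6 7.4] gap 59.7 -> shift [-0.05  0.15  0.  ] turn 0.001
time_s: 9.75
tool_pos: [0.5128, 0.0061, 0.0239]
ee_rot: [-0.0, 0.672, 0.741, -0.0]
wrist_force: [0.1, 0.4, -1.0]
finger_gap: 0.0839
grasp_force: 0.0
t 9.75 pos [512.8   6.1  23.9] yaw 5.55 q [-0.09  0.09  1.91 -0.    1.15 -0.18] F [ 0.1  0.4 -1. ] gap 83.9 -> shift [ 10.15  -7.35 -17.6 ] turn 0.0
```

```bash
python3 -m handwheel '[[0,0,-5,0,0.8],[0,0,-10,0,0.8],[0,0,-12,0,0.8]]'
python3 -c "
from h import *
go(498.5,308.5,100,-12)"
```

```text
time_s: 10.12
tool_pos: [0.515, 0.006, 0.148]
ee_rot: [0.002, 0.672, 0.741, 0.001]
wrist_force: [-0.2, -0.4, -0.2]
finger_gap: 0.0841
grasp_force: 0.0
t 10.12 pos [515.   6. 148.] yaw 5.56 q [-0.09 -0.06  1.81  0.    1.38 -0.18] F [-0.2 -0.4 -0.2] gap 84.1 -> shift [30.27  1.26  4.78] turn 0.306
```

```bash
python3 -m handwheel '[[6,0.2,0,0.1,0.8],[12,0.4,0,0.2,0.8],[18,0.7,0,0.306,0.8],[24,1,0,0.306,0.8],[29,1.2,2,0.306,0.8],[30.3,1.3,4.5,0.306,0.8],[30.3,1.3,4.5,0.306,0.8],[30.3,1.3,4.5,0.306,0.8]]'
python3 - <<'E'
from h import *
go(498.5,308.5,12,-12)
p,d=grab_frame("top");cv2.imwrite("pics/top3.png",cv2.resize(p[140:260,100:330],None,fx=3.4,fy=3.4,interpolation=cv2.INTER_CUBIC)[:,:,::-1]);np.savez("pics/h3.npz",p=p,d=d)
c=get_calibration("top");vv,uu=np.mgrid[:384,:512];K=c["mtx"]
P=(np.stack([(uu-K[0,2])/K[0,0]*d,(vv-K[1,2])/K[1,1]*d,d],-1)-c["t"])@c["R"]
Q=P[140:260,200:312].reshape(-1,3);Q=Q[(Q[:,2]>.046)&(Q[:,2]<.062)]*1000
print("block",len(Q),cv2.minAreaRect(Q[:,:2].astype(np.float32)),np.median(Q[:,2]))
E
```

```text
time_s: 11.12
tool_pos: [0.4972, 0.3083, 0.1]
ee_rot: [0.0, 0.777, 0.629, -0.0]
wrist_force: [0.6, -1.2, 1.1]
finger_gap: 0.0836
grasp_force: 0.0
t 11.12 pos [497.2 308.3 100. ] yaw -12.0 q [ 0.47  0.18  1.66 -0.    1.31  0.68] F [ 0.6 -1.2  1.1] gap 83.6 -> shift [0.04 0.12 8.8 ] turn 0.0
block 1164 ((515.6385498046875, 8.480552673339844), (60.262935638427734, 119.92507934570312), 5.567260265350342) 54.07369957321353
```

View pics/top3.png

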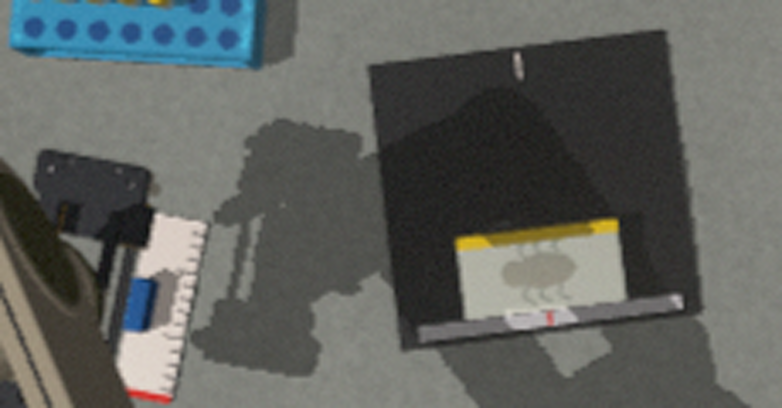

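The block sits on the board at (515.6, 8.5) mm with yaw 5.57° and its top at 54.1 mm, flush on the rail and about 2 mm from the tick. In the crop it spans about (457,240) to (625,305). The gripper is above the scale, so I'll descend and grip.

```bash
python3 -m handwheel '[[0,0.1,5,0,0.8],[0,0.1,8,0,0.8],[0,0.1,8.7,0,0.8],[0,0.1,8.7,0,0.8],[0,0.1,8.7,0,0],[0,0.1,8.7,0,-0.5],[0,0.1,8.7,0,-1],[0,0.1,8.7,0,-1],[0,0.1,8.7,0,-1],[0,0.1,8.7,0,-1]]' 20
python3 -m handwheel '[[0,0,-3,0,-1],[0,0,-7,0,-1],[0,0,-9,0,-1],[0,0,-9,0,-1]]'
python3 -c "
from h import *
go(582,5,100,-84.43)"
```

```text
time_s: 12.42
tool_pos: [0.4979, 0.3088, 0.0124]
ee_rot: [-0.0, 0.777, 0.63, -0.0]
wrist_force: [-0.5, 0.3, 1.3]
finger_gap: 0.0402
grasp_force: 20.0
time_s: 12.92
tool_pos: [0.4991, 0.3094, 0.1039]
ee_rot: [0.0, 0.777, 0.63, 0.002]
wrist_force: [0.5, 0.8, -1.8]
finger_gap: 0.0399
grasp_force: 20.0
t 12.93 pos [499.1 309.4 103.9] yaw -11.97 q [ 0.47  0.17  1.65 -0.    1.31  0.68] F [ 0.5  0.8 -1.8] gap 39.9 -> shift [-28.06  14.42   0.37] turn 1.265
```

```bash
python3 -m handwheel '[[-4,2,0,0.18,-1],[-8,4,0,0.36,-1],[-12,6,0,0.54,-1],[-16,8,0,0.72,-1],[-20,10,0,0.9,-1],[-24,12.2,0,1.08,-1],[-28,14.4,0,1.25,-1],[-28,14.4,0,1.265,-1],[-28,14.4,0,1.265,-1],[-28,14.4,0,1.265,-1]]'
python3 - <<'E'
from h import *
p2,d2=grab_frame("scene");p,d=grab_frame("top");np.savez("pics/h4.npz",p=p,d=d,p2=p2,d2=d2)
a=cv2.resize(p2[100:240,200:340],(400,400),interpolation=cv2.INTER_CUBIC);b=cv2.resize(p[130:250,190:310],(400,400),interpolation=cv2.INTER_CUBIC)
cv2.imwrite("pics/m4.png",np.hstack([a,b])[:,:,::-1])
go(582,5,24,-84.43)
E
```

```text
time_s: 14.18
tool_pos: [0.5799, 0.0061, 0.1014]
ee_rot: [-0.0, 0.999, 0.05, -0.001]
wrist_force: [0.3, -0.6, -0.9]
finger_gap: 0.04
grasp_force: 20.0
t 14.28 pos [580.3   6.1 102. ] yaw -84.32 q [-0.08  0.16  1.67  0.    1.31  1.39] F [ 0.5  0.1 -0.8] gap 39.8 -> shift [0.16 0.13 7.8 ] turn 0.002
```

View pics/m4.png

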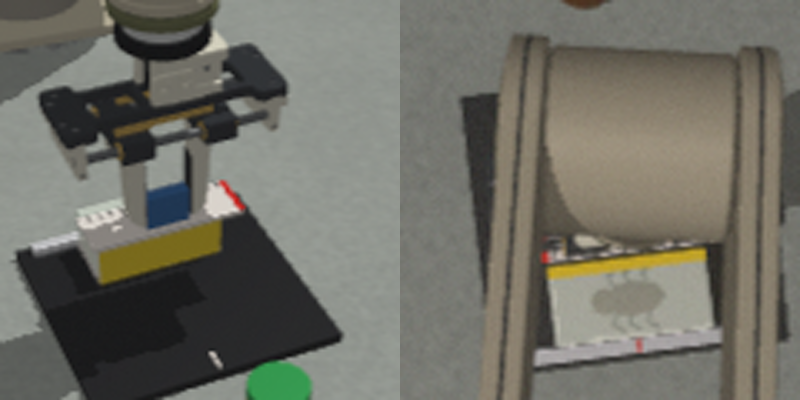

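The scene crop shows the scale held level with its red end at +y and its ticks towards the block. I'll descend beside the block with a few mm of clearance.

```bash
python3 -m handwheel '[[0.36,0.14,4,0.002,-1],[0.36,0.14,6.5,0.002,-1],[0.36,0.14,7.5,0.002,-1],[0.36,0.14,7.6,0.002,-1],[0.36,0.14,7.6,0.002,-1],[0.36,0.14,7.6,0.002,-1]]'
python3 - <<'E'
from h import *
go(578.8,4.6,22.4,-84.43)
p2,d2=grab_frame("scene");p,d=grab_frame("top");np.savez("pics/h5.npz",p=p,d=d,p2=p2,d2=d2)
a=cv2.resize(p2[150:230,220:320],(500,400),interpolation=cv2.INTER_CUBIC);b=cv2.resize(p[180:250,220:290],(300,300),interpolation=cv2.INTER_CUBIC)
b=np.vstack([b,np.zeros((100,300,3),np.uint8)])
cv2.imwrite("pics/m5.png",np.hstack([a,b])[:,:,::-1])
E
```

```text
time_s: 15.02
tool_pos: [0.5855, 0.0039, 0.0278]
ee_rot: [0.0, 0.999, 0.047, 0.001]
wrist_force: [-0.2, 0.1, -0.2]
finger_gap: 0.0394
grasp_force: 20.0
t 15.03 pos [585.5   3.9  27.8] yaw -84.56 q [-0.08  0.26  1.7   0.    1.17  1.39] F [-0.2  0.1 -0.2] gap 39.4 -> shift [-0.66 -0.13  0.54] turn -0.002
```

View pics/m5.png

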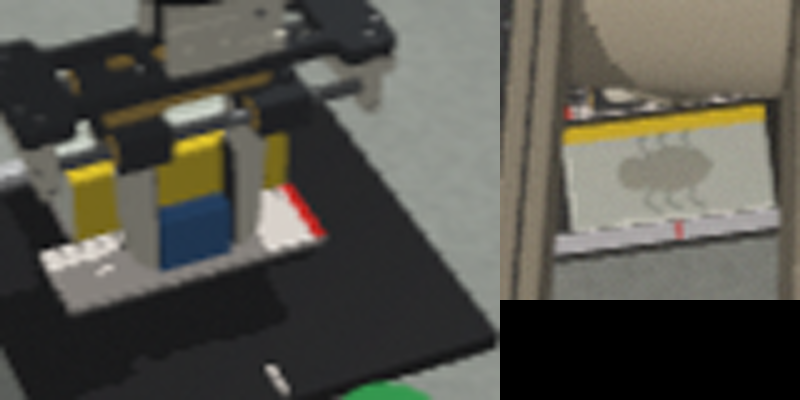

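```bash
python3 -m handwheel '[[0,-0.08,0.3,-0.002,-1],[0,-0.13,0.48,-0.002,-1],[-0.3,-0.13,0.48,-0.002,-1],[-0.45,-0.13,0.48,-0.002,-1],[-0.45,-0.13,0.48,-0.002,-1],[-0.45,-0.13,0.48,-0.002,-1]]'
python3 -c "
from h import *
go(578.8,4.6,22.4,-84.43)"
python3 -m handwheel '[[-0.1,0,0,0,-1],[-0.15,0,0,0,-1],[-0.15,0,0,0,-1],[-0.15,0,0,0,-1]]'
python3 -c "
from h import *
go(578.8,4.6,22.4,-84.43)"
```

```text
time_s: 15.88
tool_pos: [0.5806, 0.0047, 0.0224]
ee_rot: [0.0, 0.999, 0.048, 0.001]
wrist_force: [1.4, 0.3, 6.1]
finger_gap: 0.0398
grasp_force: 20.0
t 15.88 pos [580.6   4.7  22.4] yaw -84.45 q [-0.08  0.26  1.72  0.    1.16  1.39] F [1.4 0.3 6.1] gap 39.8 -> shift [-0.19 -0.   -0.  ] turn -0.0
time_s: 16.38
tool_pos: [0.5793, 0.0046, 0.0223]
ee_rot: [0.0, 0.999, 0.048, 0.001]
wrist_force: [2.6, -0.1, 5.8]
finger_gap: 0.0399
grasp_force: 20.0
t 16.38 pos [579.3   4.6  22.3] yaw -84.45 q [-0.08  0.25  1.72  0.    1.16  1.39] F [ 2.6 -0.1  5.8] gap 39.9 -> shift [-0.05 -0.   -0.01] turn -0.0
```

```bash
python3 -m handwheel '[[-0.05,0,-0.02,0,-1],[-0.1,0,-0.02,0,-1],[-0.1,0,-0.02,0,-1],[-0.1,0,-0.02,0,-1]]'
python3 -c "
from h import *
go(578.8,4.6,22.4,-84.43)"
python3 -m handwheel '[[-0.05,0,0,0,-1],[-0.1,0,0,0,-1],[-0.1,0,0,0,-1],[-0.1,0,0,0,-1]]'
python3 - <<'E'
from h import *
go(578.8,4.6,22.4,-84.43)
E
```

```text
time_s: 16.88
tool_pos: [0.5784, 0.0046, 0.0224]
ee_rot: [0.0, 0.999, 0.048, 0.001]
wrist_force: [5.8, -0.6, 4.8]
finger_gap: 0.04
grasp_force: 20.0
t 16.88 pos [578.4   4.6  22.4] yaw -84.44 q [-0.08  0.25  1.73  0.    1.16  1.39] F [ 5.8 -0.6  4.8] gap 40.0 -> shift [ 0.04  0.   -0.  ] turn -0.0
time_s: 17.38
tool_pos: [0.5783, 0.0046, 0.0226]
ee_rot: [0.0, 0.999, 0.048, 0.002]
wrist_force: [9.0, 1.0, 0.8]
finger_gap: 0.0401
grasp_force: 20.0
t 17.38 pos [578.3   4.6  22.6] yaw -84.44 q [-0.08  0.25  1.73  0.    1.16  1.39] F [9.  1.  0.8] gap 40.1 -> shift [0.05 0.01 0.02] turn -0.0
```

```bash
python3 -m handwheel '[[0,0,0.04,0,-1],[0.06,0,0.06,0,-1],[0.06,0,0.06,0,-1]]'
python3 -m handwheel '[[0,0,0,0,0.2],[0,0,0,0,0.5],[0,0,0,0,0.5],[0,0,-2,0,0.5],[0,0,-7,0,0.5],[0,0,-13,0,0.5]]'
python3 -c "
from h import *
go(420,250,200,-84.43)"
```

```text
time_s: 17.75
tool_pos: [0.5785, 0.0046, 0.0224]
ee_rot: [0.0, 0.999, 0.048, 0.002]
wrist_force: [4.6, 2.0, 7.5]
finger_gap: 0.0398
grasp_force: 20.0
time_s: 18.5
tool_pos: [0.5759, 0.0046, 0.1527]
ee_rot: [-0.0, 0.999, 0.048, -0.001]
wrist_force: [1.0, -0.4, -0.5]
finger_gap: 0.0699
grasp_force: 0.0
t 18.5 pos [575.9   4.6 152.7] yaw -84.46 q [-0.08  0.11  1.63  0.    1.4   1.39] F [ 1.  -0.4 -0.5] gap 69.9 -> shift [-13.16 -25.94  -4.7 ] turn -0.0
```

Moving clear to look from above.

```bash
python3 -m handwheel '[[0,-6,-2,0,0.5],[-3,-12,-4,0,0.5],[-6,-18,-4,0,0.5],[-10,-24,-4,0,0.5],[-13,-26,-4,0,0.5],[-13,-30,-4,0,0.5],[-13,-30,-4,0,0.5]]'
python3 - <<'E'
from h import *
p,d=grab_frame("top");p2,d2=grab_frame("scene");np.savez("pics/h6.npz",p=p,d=d,p2=p2,d2=d2)
a=cv2.resize(p[170:245,200:305],(560,400),interpolation=cv2.INTER_CUBIC)
cv2.imwrite("pics/m6.png",a[:,:,::-1])
c=get_calibration("top");vv,uu=np.mgrid[:384,:512];K=c["mtx"]
P=(np.stack([(uu-K[0,2])/K[0,0]*d,(vv-K[1,2])/K[1,1]*d,d],-1)-c["t"])@c["R"]
Q=P[140:260,200:312].reshape(-1,3)
def r(lo,hi):
    q=Q[(Q[:,2]>lo)&(Q[:,2]<hi)]*1000;q=q.astype(np.float32);(a,b),sz,t=cv2.minAreaRect(q[:,:2]);print(len(q),round(a,1),round(b,1),np.round(sz,1),round(t,2),np.median(q[:,2]))
r(.051,.060);r(.042,.0505)
H=hsv(p);h,s,v=[H[:,:,i] for i in range(3)]
w=(((v>90)&(s<50))|(((h<8)|(h>172))&(s>90)))&(P[:,:,2]>.0125)&(P[:,:,2]<.018)
w[:170]=0;w[222:]=0;w[:,:215]=0;w[:,305:]=0
print("scale",rect(w,"top",.015));q=P[w]*1000;print(cv2.minAreaRect(q[:,:2].astype(np.float32)),np.median(q[:,2]))
e=np.array([-.0971,.9953]);red=((h<8)|(h>172))&(s>90)&(P[:,:,2]>.01)&(P[:,:,2]<.02);red[:170]=0;red[225:]=0;red[:,:200]=0;red[:,300:]=0
y_=(h>20)&(h<35)&(s>120);y_[:170]=0;y_[240:]=0;y_[:,:200]=0;y_[:,300:]=0
for nm,m in(("red",red),("yel",y_)):
    q=P[m]*1000;k=q[:,:2]@e;print(nm,m.sum(),"along max",np.sort(k)[-5:].round(1),"min",np.sort(k)[:3].round(1))
E
```

```text
time_s: 19.38
tool_pos: [0.4178, 0.2927, 0.1928]
ee_rot: [-0.001, 0.999, 0.05, 0.001]
wrist_force: [-0.4, -0.4, 0.4]
finger_gap: 0.07
grasp_force: 0.0Traceback (most recent call last):
  File "<stdin>", line 10, in <module>
  File "<stdin>", line 9, in r
cv2.error: OpenCV(4.12.0) /io/opencv/modules/imgproc/src/convhull.cpp:143: error: (-215:Assertion failed) total >= 0 && (depth == CV_32F || depth == CV_32S) in function 'convexHull'
```

View pics/m6.png

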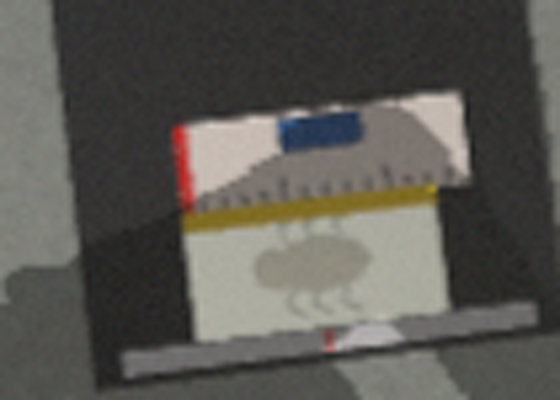

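The scale lies along the yellow side. Its red end at (182,125)-(190,210) looks level with the block's end at (184,225). I'll check the numbers.

Run:
```python
from h import *
z=np.load("pics/h6.npz");p,d=z["p"],z["d"]
c=get_calibration("top");vv,uu=np.mgrid[:384,:512];K=c["mtx"]
P=(np.stack([(uu-K[0,2])/K[0,0]*d,(vv-K[1,2])/K[1,1]*d,d],-1)-c["t"])@c["R"]
Z=P[:,:,2];roi=np.zeros_like(Z,bool);roi[165:250,200:312]=1
H=hsv(p);h,s,v=[H[:,:,i] for i in range(3)]
ex=np.array([np.cos(np.radians(5.55)),np.sin(np.radians(5.55))]);ey=np.array([-ex[1],ex[0]])
def r(n,m):
    q=np.ascontiguousarray(P[m&roi][:,:2]*1000,dtype=np.float32)
    (a,b),sz,t=cv2.minAreaRect(q);k=np.sort(q@ey);j=np.sort(q@ex)
    print(n,len(q),np.round([a,b],1),np.round(sz,1),round(t,2),"along y",k[[0,2,-3,-1]].round(1),"x",j[[0,2,-3,-1]].round(1),"z",np.median(P[m&roi][:,2]*1000).round(1))
r("block",(Z>.0505)&(Z<.06));r("grip",(Z>.04)&(Z<.0505)&(h>100)&(h<130)&(s>90))
r("grip2",(Z>.043)&(Z<.0495)&(vv<200))
far=roi&(vv<222)
r("plate",(Z>.0128)&(Z<.0172)&far)
r("red",far&((h<8)|(h>172))&(s>90))
for zz,rows in((.015,range(195,208)),):
    for row in rows:
        x=np.nonzero(((h[row]<8)|(h[row]>172))&(s[row]>90)&roi[row])[0]
        if len(x):print(row,x[:4],(ray("top",[x[0]-.5,row],zz)[0,:2]*1000@ey).round(1),end=" | ")
```

```text
block 1086 [534.3  10.3] [ 97.8 119.6] 5.66 along y [-101.3 -101.2   18.2   18.3] x [483.9 484.  579.  581.7] z 54.2
grip 67 [578.6   6.4] [12.5 35.7] 5.3 along y [-67.5 -66.9 -33.4 -31.8] x [570.2 570.6 582.6 582.8] z 46.4
grip2 74 [578.4   4.7] [13.9 39.6] 5.84 along y [-71.1 -69.5 -33.4 -31.5] x [569.2 569.4 582.8 583.2] z 46.4
plate 945 [584.1  13.5] [245.7 145.4] 88.44 along y [-157.4 -157.2   69.8   70.1] x [495.4 498.6 664.  669.9] z 14.4
red 51 [565.   72.5] [42.8  8.3] 5.53 along y [13.3 14.3 21.3 21.7] x [547.9 550.4 590.  590.7] z 14.0
195 [232 233 234] 21.2 | 196 [232 233 234] 21.5 | 197 [232 233 234] 21.8 | 198 [232 233 234] 22.1 | 199 [232 233 234] 22.4 | 200 [232 233 234] 22.7 | 201 [233 234 235] 20.5 | 202 [233 234 235] 20.8 | 203 [233 234 235] 21.1 | 204 [233 234 235] 21.4 | 205 [233 234 235] 21.7 | 206 [233 234 235] 22.0 | 207 [233 234 235 236] 22.3 |
```

Run:
```python
from h import *
z=np.load("pics/h6.npz");p=z["p"].astype(float)
ex=np.array([np.cos(np.radians(5.55)),np.sin(np.radians(5.55))]);ey=np.array([-ex[1],ex[0]])
def ends(rows,zz,x0,x1,lab):
    for side in(0,1):
        o=[]
        for r in rows:
            line=p[r,x0:x1].max(axis=1)           # brightest channel against the black board
            if side: line=line[::-1]
            hi=np.percentile(line,75) if side else line[:].max();bg=line[:4].mean()
            g=line[:14];pk=g.max();th=(bg+pk)/2
            k=np.nonzero(line>th)[0][0];e=k-1+(th-line[k-1])/(line[k]-line[k-1])
            u=x0+e if not side else x1-1-e
            o.append(ray("top",[u,r],zz)[0,:2]*1000@ey)
        print(lab,"+y" if not side else "-y",np.median(o).round(2),np.std(o).round(2))
ends(range(195,205),.015,225,296,"scale rows")
ends(range(214,230),.054,225,292,"block")
ends(range(212,232,3),.054,225,292,"block2")
```

```text
scale rows +y 19.87 0.21
scale rows -y -120.22 0.8
block +y 19.22 0.24
block -y -99.61 1.79
block2 +y 19.25 0.24
block2 -y -99.79 5.18
```

```bash
python3 -c "
from station import *
print(state()['time_s'],job_done())"
```

```text
the job is handed in; nothing more can be done
19.475 None
```

I handed the job in at 19.5 s. The block is flush on the rail, about 2.5 mm off the red tick. The scale lies flat against its yellow side, and its zero end is level with the block's end to about 0.7 mm by camera. The rack, slide box and jar were left alone.

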